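# Snap a heater control board onto its standoffs

## Robot

A 6-joint arm with a two-finger parallel gripper is mounted at the origin on a cart in front of the work surface, level with it; the furniture and walls round the work are solid. World frame = base frame: x ahead of the robot, y to its left, z up, the work surface at z = 0. Lengths are in m, angles in rad, forces in N, time in s.
With the tool pointing down it reaches from about 0.35 to 0.85 m from the base axis. Payload 8.1 kg.
Tool frame: the origin (TCP) lies between the finger pads; the fingertips stand 14 mm ahead of it and the grasp point (between the pads) lies 5 mm behind it (robot.tcp_to_tips is the z of the fingertips in the tool frame, in m); z points along the fingers, y is the line along which they close (so a half turn about z gives the same grasp; the last joint's range is limited). The gripper opens to 93 mm and grips with 3 to 60 N. Pads are 15 mm wide; open, the fingers measure 128 mm over their backs; the gripper's body (75 mm by 188 mm) begins 65 mm behind the grasp point.
Start: joints at [-1.306, 0.13, 1.488, -0, 1.523, -0.085], TCP at [0.206, -0.564, 0.233] pointing down, gripper open.
Joint ranges: [-2.96, 2.96], [-0.89, 2.26], [0.02, 2.5], [-1.34, 4.48], [0, 2.73], [-2.66, 2.66]. Speed limits (rad/s): [2.39, 2.39, 2.79, 3.14, 3.14, 3.14].

## Interface

Orientations are given as a rotation vector (axis times angle).
In Python, from plant import sensors, read_camera, robot gives the robot as it stands.
- The arm moves only by the shell command python3 -m inch FILE [FORCE], which reads ROWS from the file FILE. ROWS is a JSON object whose key "deltas" holds a list of rows, 1 to 20 of them, each of 5 numbers: the finger opening in m, then dx, dy, dz in parts of the range, where 1.0 means 1 m, then a turn about the tool's z in fractions of the full range, 1 being 90 degrees; each row shifts and turns the commanded pose from where the row before left it, along the tool's axes as they then stand; what a row does not reach is not made up. A row lasts 1/10 s, in which the tool goes at most 0.05 m and 0.15 rad, less where a joint would pass 70% of its speed; a pose out of reach is approached as far as the arm can. The fingers move at their own pace and stop on an object; FORCE is the grip in N (left out, the last holds). Time passes only in rows, so rows that do not move let the fingers close. It prints the time, the measured TCP pose, the force, the opening and the grip force at its end. Input that does not fit is refused with a message, and nothing moves.
- sensors.read_state(): the state, without advancing time (a new reading comes with each control period).
- read_camera(name): name is "scene" or "top" or "wrist"; returns a dict with "image" (400x640x3 uint8, red, green, blue), "depth" (400x640 float32, m along the optical axis (not along the pixel's ray), 0 where there is no reading), "fx", "fy", "cx", "cy" (pixels), "R" (3x3) and "t" (3): a world point X has camera coordinates R X + t. Camera axes: x right, y down, z forward; pixel columns grow to the right and rows downward; lengths in m; the calibration is good to about 2 mm. The wrist camera is an equidistant fisheye: a pixel r from the principal point sees the ray r / f radians off the axis. A picture is of the moment at which its call begins.
- robot.close_job(): hands the job in; it is judged then, once.
The state is a dict: "t": time; "q": joint angles; "dq": joint speeds; "joint_torque": joint torques, N m; "tool_pos": TCP position; "orientation": TCP orientation; "force": force on the tool from outside, world axes, zero at the start; "wrist_torque": the same for the moment, N m; "opening": finger opening in m; "gripper_force": force on a finger pad.
Only numpy, scipy, OpenCV 4.12 (cv2) and the standard library are available. Lean on these libraries where they do the work, as an engineer would, in place of code of your own. Each camera call takes 0.05 s, during which the arm holds its last target. There are 200 camera calls.

## Task

Put the paraffin heater's control board back in its base tray: lift it by the heat sink, set it over the three barbed standoffs with the green terminal block by the cable notch, and press beside each post until all three have clicked through and the board sits fully down on their shoulders. The tray gives way on its soft feet, so go by feel. Never push with more than 25 N, or the board cracks, and leave the petri dish, jar and forceps around it where they are.

Things in the scene. Friction and masses are not known exactly. Their poses are not given: they have to be found in the camera images.
- board: loose green circuit board, 140 (x) x 90 (y) x 3 mm thick, 120 g, flat, components up; origin: centre of its underside, x along its length, z up. 10 x 10 mm holes at (x, y) = (62, 37), (62, -37), (-62, 0). Green terminal block, 11 mm tall, at (-62, 27); white header, 6 mm tall, at (62, 0); two capacitors, 12 mm across, 13 mm tall, at (0, +-34); heat sink in the middle.
- heat_sink (a point): top centre of the board's aluminium finned heat sink, the grip for lifting: 30 (board's x) x 36 (y) mm, its flat outer fins face +-x; it rises from the board's top (3 mm) to 29 mm above the board's origin
- tray: grey base tray, 170 (x) x 120 (y) mm, rim 12 mm high; origin: centre of its underside, x along its length, z up. Three cream snap standoffs at (62, 37), (62, -37), (-62, 0); in the -x rim, at y 30, a 36 mm cable notch, for the terminal block. In place, the board's axes agree with the tray's, its origin 13 mm above the tray's. The tray floats on soft feet, see post C.
- post_a (a point): shoulder centre of standoff A (+x +y corner), where hole A belongs. Each standoff: 15 mm wide spacer with its flat top (shoulder) 13 mm above the tray's underside, then a 7 mm round post with a cone tip to 14.5 mm above the shoulder. On its +-y sides spring barbs slope out downward, to 14 mm across at 4.8 mm above the shoulder; the seated board is caught under them.
- post_b (a point): same for standoff B (+x -y corner). A board laid on the posts rests on the barbs, its underside 7 to 9 mm above the shoulders. Pressed at the disc beside one post, it sinks there under a force that grows to 9 to 17 N (20 N is always enough), then clicks through; the force drops, and rises again as it lands on the shoulder. Each post has to be pressed by itself.
- post_c (a point): same for standoff C (middle of the -x end). The tray stands on a fixed foot plate, its underside 15 mm above the worktop, on four soft rubber feet: it yields straight down 1 mm per 2.5 N and comes back, so pressing must go by force. The board cracks above 25 N, which is a tray pushed down by 10 mm.
- hole_a (a point): centre of the board's hole A (+x +y corner) on its underside
- hole_b (a point): centre of the board's hole B (+x -y corner) on its underside
- hole_c (a point): centre of the board's hole C (middle of the -x end) on its underside
- press_a (a point): cream disc, 14 mm across, on the board's top beside hole A (board x 40, y 30): bare place to press on; it moves with the board
- press_b (a point): cream disc, 14 mm across, on the board's top beside hole B (board x 40, y -30): bare place to press on; it moves with the board
- press_c (a point): cream disc, 14 mm across, on the board's top beside hole C (board x -40, y 0): bare place to press on; it moves with the board
- petri_dish: clear round petri dish, 60 mm across, 13 mm high, standing on the worktop; origin at the centre of its underside; bystander
- yellow_jar: white specimen jar with a yellow lid, 65 mm across, 75 mm high; origin at the centre of its underside; bystander
- forceps: steel forceps, 152 x 14 x 9 mm, lying flat; origin at the centre of its underside; bystander

How it is judged:
At the end, for the whole second after the job is handed in: All three holes of the board lie over their own posts (hole A on post A and so on) within 3.5 mm sideways, the board's underside within 1.6 mm above each shoulder (clicked under the barbs), the board is at rest and released (z of hole_a in the frame of tray between 0.011 and 0.0146 m and horizontal distance between hole_a and post_a below 0.0035 m and z of hole_b in the frame of tray between 0.011 and 0.0146 m and horizontal distance between hole_b and post_b below 0.0035 m and z of hole_c in the frame of tray between 0.011 and 0.0146 m and horizontal distance between hole_c and post_c below 0.0035 m and linear speed of board below 0.01 m/s); the robot touches nothing.
It fails at once if the board is pushed with more than 25 N and cracks: the tray on its feet (1 mm per 2.5 N) is pushed down by more than 10.5 mm, the board's own weight included (distance of tray from where it was at the start of the episode above 0.0105 m).
It fails at once if the petri dish is shifted by more than 15 mm (distance of petri_dish from where it was at the start of the episode above 0.015 m).
It fails at once if the jar is shifted by more than 15 mm (distance of yellow_jar from where it was at the start of the episode above 0.015 m).
It fails at once if the forceps is shifted by more than 15 mm (distance of forceps from where it was at the start of the episode above 0.015 m).
It also fails if it takes over 56 s, if anything falls off the work surface, if the arm or the gripper's body presses on something with over 40 N, if the wrist force passes 120 N, or if a joint passes its speed limit or range.

## Working session

There is one attempt and no reset: what is moved stays moved. The work goes in short steps, Python scripts to look and compute and a shell command to move; the robot and the scene stay as the last step left them, time stands still between calls to the robot, and variables do not carry over. Pictures are saved under pics/ and viewed, at most 11 in all, crops included, and the job is handed in when it is done.

```bash
mkdir -p pics; ls; python3 - <<'E'
from plant import sensors, read_camera, robot
import cv2,numpy as np
for n in ("top","scene"):
    c=read_camera(n); cv2.imwrite(f"pics/{n}0.png",c["image"][:,:,::-1]); np.savez(f"{n}0.npz",**c)
    print(n,c["fx"],c["cx"],c["cy"],(-c["R"].T@c["t"]).round(3),c["R"].round(3).tolist())
s=sensors.read_state();print(s)
E
```

```text
pics
top 418.6278938293756 315.4574400885021 202.10733783096993 [ 0.408 -0.009  1.375] [[-0.017, -1.0, -0.019], [-0.988, 0.02, -0.155], [0.155, 0.016, -0.988]]
scene 447.1738060931308 319.2840133801737 200.33394875750307 [0.288 0.687 0.909] [[-0.903, -0.429, 0.012], [-0.335, 0.687, -0.645], [0.269, -0.587, -0.764]]
{'t': 0.1, 'q': array([-1.30638949e+00,  1.31117817e-01,  1.48918679e+00, -9.73345339e-06,
        1.52299385e+00, -8.54057324e-02]), 'dq': array([ 4.32203520e-05, -1.16907686e-03, -3.84588057e-03, -1.81307820e-03,
        3.57566993e-04,  1.44945043e-03]), 'joint_torque': array([ 1.80494451e-03, -5.61337924e+01, -4.93095446e+01,  7.70460838e-02,
        2.91342137e-02, -7.80715004e-05]), 'tool_pos': array([ 0.20551647, -0.56317307,  0.2316641 ]), 'orientation': array([-3.09198857e+00, -5.46392156e-01,  2.54566102e-04]), 'force': array([-0.7972857 ,  0.15744785,  0.22982744]), 'wrist_torque': array([ 0.0138735 , -0.01195901, -0.02786205]), 'gripper_force': 0.0, 'opening': 0.09271686255283691}
```

View pics/top0.png

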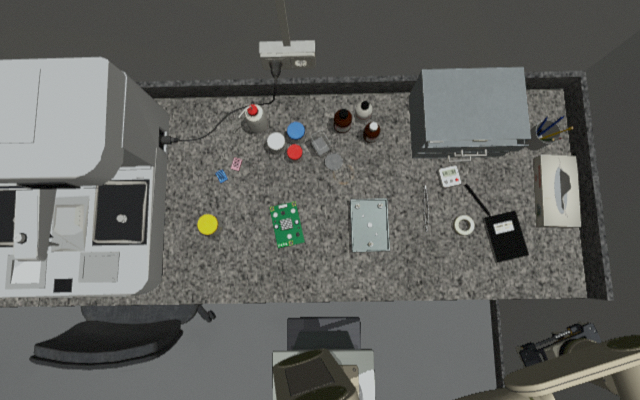

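View pics/scene0.png

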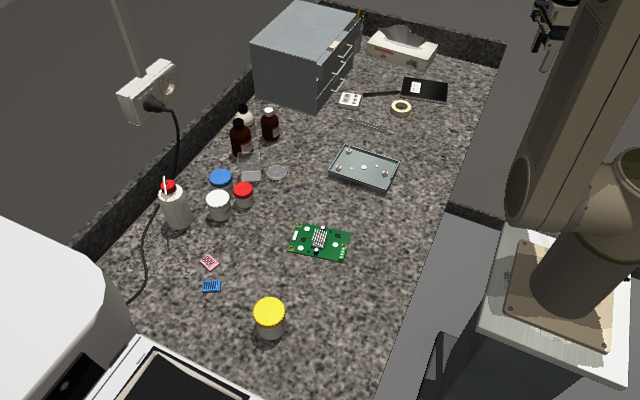

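The top view shows the board at about (288,225), the tray at (370,225), the jar at (207,224), the dish at (333,161) and the forceps at (427,207). I'll zoom in next.

```bash
python3 - <<'E'
import cv2,numpy as np
t=cv2.imread("pics/top0.png")[190:265,260:400]; s=cv2.imread("pics/scene0.png")
a=cv2.resize(t,None,fx=5,fy=5,interpolation=cv2.INTER_CUBIC)[:, :700]
b=np.hstack([cv2.resize(s[215:270,280:360],(400,275 if 0 else 220),interpolation=cv2.INTER_CUBIC),cv2.resize(s[140:195,325:405],(300,220),interpolation=cv2.INTER_CUBIC)])
cv2.imwrite("pics/crop1.png",np.vstack([a,b]))
E
```

```text
(no output)
```

View pics/crop1.png

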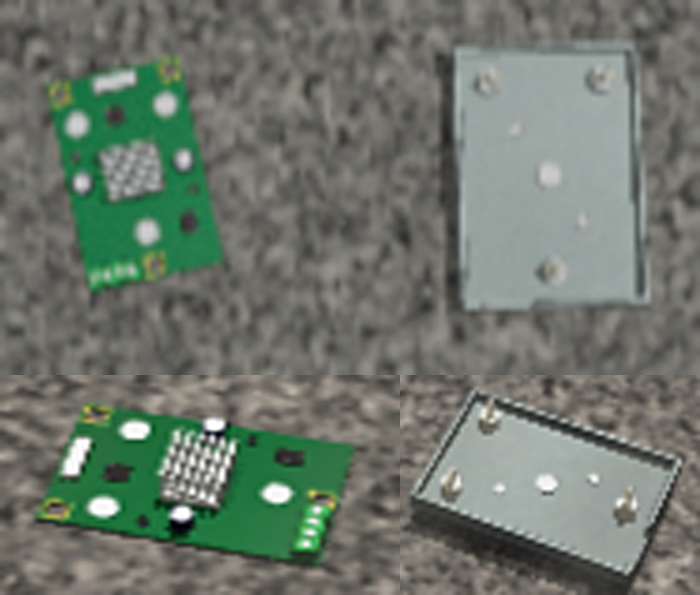

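```bash
cat > h.py <<'E'
import numpy as np,cv2
from scipy.spatial.transform import Rotation as Ro
from plant import sensors, read_camera, robot
def ray(c,uv,fish):
    p=np.atleast_2d(uv).astype(float); d=np.c_[(p[:,0]-c["cx"])/c["fx"],(p[:,1]-c["cy"])/c["fy"]]
    if fish:
        th=np.linalg.norm(d,axis=1,keepdims=True)+1e-12; v=np.c_[d/th*np.sin(th),np.cos(th)]
    else: v=np.c_[d,np.ones(len(d))]
    return -c["R"].T@c["t"], v@c["R"]
def plane(c,uv,z,fish=False):
    o,v=ray(c,uv,fish); return o+v*((z-o[2])/v[:,2:])
def tri(c1,p1,c2,p2,fish=(True,True)):
    "midpoint of two rays per pair; returns points, gaps"
    o1,a=ray(c1,p1,fish[0]); o2,b=ray(c2,p2,fish[1]); P=[];G=[]
    for u,w in zip(a,b):
        s=np.linalg.lstsq(np.c_[u,-w],o2-o1,rcond=None)[0]; x,y=o1+s[0]*u,o2+s[1]*w; P.append((x+y)/2);G.append(np.linalg.norm(x-y))
    return np.array(P),np.array(G)
def toolmove(xyz,yaw=None):
    "tool-axis shift (before turning) to a world TCP point, and turn, from the measured pose"
    s=sensors.read_state();R=Ro.from_rotvec(s["orientation"]); m=R.as_matrix(); y0=np.arctan2(m[1,0],m[0,0])
    print("tcp",s["tool_pos"].round(4),"yaw",round(y0,3),"shift",R.inv().apply(np.array(xyz)-s["tool_pos"]).round(4),"turn",None if yaw is None else round(-((yaw-y0+np.pi)%(2*np.pi)-np.pi),3))
E
python3 - <<'E'
from h import *
c=np.load("top0.npz")
print(plane(c,[(288,225),(370,225),(207,224)],0.03).round(3).tolist())
w=read_camera("wrist"); s=sensors.read_state()
R=Ro.from_rotvec(s["orientation"]).as_matrix()
print("cam in tool",R.T@(-w["R"].T@w["t"]-s["tool_pos"])); print("cam axes in tool\n",(w["R"]@R).round(2),w["fx"],w["cx"],w["cy"])
toolmove([.37,.09,.25],1.8)
E
```

```text
[[0.546, 0.103, 0.03], [0.541, -0.161, 0.03], [0.554, 0.366, 0.03]]
cam in tool [ 0.08065581  0.00036589 -0.15215553]
cam axes in tool
 [[-0.    1.   -0.  ]
 [-0.96 -0.   -0.29]
 [-0.29 -0.    0.96]] 309.70691628693146 319.7347894626912 195.66764124828364
tcp [ 0.2055 -0.5632  0.2319] yaw 0.35 shift [ 0.3783 -0.5574 -0.0173] turn -1.45
```

Units first: turns go in shares of 90 degrees. So -0.14 rad / 1.5708 = -0.0891.

```bash
echo '{"deltas":[[0.093,0.0378,-0.0219,0,0],[0.093,0.0378,-0.0219,0,0],[0.093,0.0378,-0.0219,0,0],[0.093,0.0378,-0.0219,0,0],[0.093,0.0378,-0.0219,0,0],[0.093,0.0378,-0.0219,0,0],[0.093,0.0378,-0.0219,0,0],[0.093,0.0378,-0.0219,0,0],[0.093,0.0378,-0.0219,0,0],[0.093,0.0378,-0.0219,0,0],[0.093,0.0378,-0.0219,0,0],[0.093,0.0378,-0.0219,0,0]]}' > rows.txt && python3 -m inch rows.txt && echo '{"deltas":[[0.06,0,0,0,-0.0891],[0.06,0,0,0,-0.0891],[0.06,0,0,0,-0.0891],[0.06,0,0,0,-0.0891],[0.06,0,0,0,-0.0891],[0.06,0,0,0,-0.0891],[0.06,0,0,0,-0.0891],[0.06,0,0,0,-0.0891],[0.06,0,0,0,-0.0828],[0.06,0,0,0,0]]}' > rows.txt && python3 -m inch rows.txt
python3 - <<'E'
from h import *
c=read_camera("wrist"); np.savez("w1.npz",**c); cv2.imwrite("pics/w1.png",c["image"][:,:,::-1]); toolmove([.541,-.161,.23],1.59)
E
```

```text
t: 1.35
tool_pos: [0.5425, -0.1596, 0.2324]
orientation: [-3.094, -0.547, 0.0]
force: [0.4, 0.3, -0.1]
opening: 0.0929
gripper_force: 0.0
t: 2.35
tool_pos: [0.5415, -0.1612, 0.2323]
orientation: [-2.186, -2.255, 0.0]
force: [-0.5, 1.1, 0.8]
opening: 0.0602
gripper_force: 0.0
tcp [ 0.5415 -0.1613  0.2323] yaw 1.597 shift [ 0.0003 -0.0005  0.0023] turn 0.007
```

View pics/w1.png

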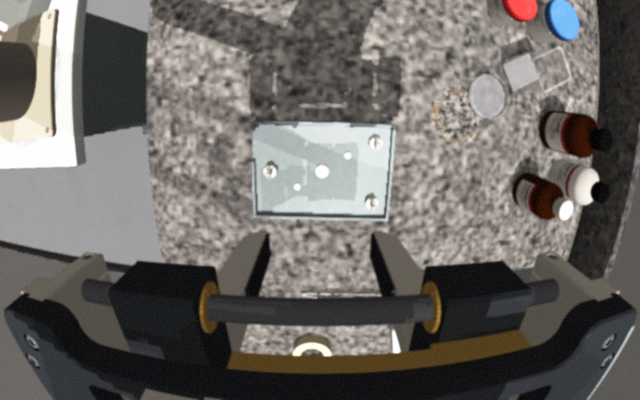

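The wrist view shows the tray spanning (253,121)-(392,220). Post C is at (270,171), A at (375,143) and B at (371,203). I'll take a closer second view.

```bash
echo '{"deltas":[[0.06,-0.025,0,0.035,0],[0.06,-0.025,0,0.035,0],[0.06,-0.025,0,0.03,0],[0.06,0,0,0,0],[0.06,0,0,0,0]]}' > rows.txt && python3 -m inch rows.txt
python3 - <<'E'
from h import *
c=read_camera("wrist"); np.savez("w2.npz",**c)
w1=np.load("w1.npz")
# predicted tray location
o=-c["R"].T@c["t"]; v=c["R"]@(np.array([.541,-.161,.03])-o); th=np.arctan2(np.hypot(*v[:2]),v[2]); p=v[:2]/np.hypot(*v[:2])*th*c["fx"]+[c["cx"],c["cy"]]; print(p, o)
a=cv2.resize(w1["image"][115:225,245:400],None,fx=3,fy=3,interpolation=cv2.INTER_CUBIC)
u,w=p.astype(int); b=c["image"][max(w-80,0):w+80,u-110:u+110]; print("crop2 origin",u-110,max(w-80,0)); b=cv2.resize(b,None,fx=3,fy=3,interpolation=cv2.INTER_CUBIC)[:, :660]
cv2.imwrite("pics/c2.png",b[:,:,::-1])
E
```

```text
t: 2.9
tool_pos: [0.5432, -0.2361, 0.1319]
orientation: [-2.192, -2.248, 0.0]
force: [0.3, 0.1, 0.1]
opening: 0.0597
gripper_force: 0.0
[319.19895843 111.17310598] [ 0.54170817 -0.15616129  0.28429957]
crop2 origin 209 31
```

View pics/c2.png

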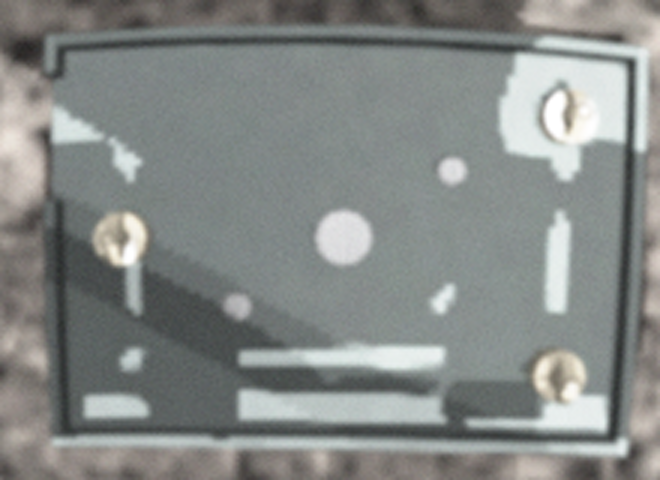

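The crop shows cream shoulders at C (120,238), A (568,115) and B (558,376). The notch is on the left rim at rows 75–200, so the tray orientation is confirmed.

```bash
python3 - <<'E'
from h import *
def blobs(c,g,r):
    im=cv2.GaussianBlur(c["image"],(0,0),.7).astype(int); m=((im[:,:,0]-im[:,:,2])>12).astype(np.uint8); out=[]
    for u,v in g:
        k=np.zeros_like(m); cv2.circle(k,(int(u),int(v)),r,1,-1); mm=cv2.morphologyEx(m&k,cv2.MORPH_CLOSE,np.ones((5,5)))
        cs=max(cv2.findContours(mm,0,2)[0],key=cv2.contourArea); (x,y),R=cv2.minEnclosingCircle(cs); M=cv2.moments(mm,True)
        out.append((M["m10"]/M["m00"],M["m01"]/M["m00"])); print("circ",round(x,1),round(y,1),round(R,1),"cent",np.round(out[-1],1))
    return np.array(out)
c1,c2=np.load("w1.npz"),np.load("w2.npz")
g2=[(209+568/3,31+115/3),(209+558/3,31+376/3),(209+120/3,31+238/3)]
p1=blobs(c1,[(375,143),(371,203),(270,171)],9); p2=blobs(c2,g2,13)
P,G=tri(c1,p1,c2,p2); print("tri mm",(P*1e3).round(1).tolist(),(G*1e3).round(1))
from itertools import product
loc=np.array([[62,37],[62,-37],[-62,0]])/1e3
for n,c,p in (("1",c1,p1),("2",c2,p2)):
    Q=plane(c,p,.030,True)[:,:2]; H,_=cv2.estimateAffinePartial2D(loc,Q,method=cv2.LMEDS)
    r=[np.linalg.norm(Q[i]-Q[j])*1e3 for i,j in((0,1),(0,2),(1,2))]
    A=loc-loc.mean(0);B=Q-Q.mean(0); y=np.arctan2((A[:,0]*B[:,1]-A[:,1]*B[:,0]).sum(),(A*B).sum()); o=Q.mean(0)-np.array([[np.cos(y),-np.sin(y)],[np.sin(y),np.cos(y)]])@loc.mean(0)
    print(n,"origin",o.round(4),"yaw",round(y,4),"sides (74,129.4,129.4)",np.round(r,1))
toolmove([.535,.10,.14],1.59)
E
```

```text
circ 376.0 142.0 5.1 cent [376.  141.5]
circ 371.0 202.5 5.6 cent [371.9 201.9]
circ 269.0 171.0 6.1 cent [268.9 170.6]
circ 399.5 68.5 7.6 cent [399.4  67.9]
circ 394.5 155.8 9.0 cent [394.4 155.5]
circ 249.0 110.0 9.2 cent [248.9 109.7]
tri mm [[606.5, -120.9, 26.7], [607.7, -197.0, 20.9], [480.9, -160.2, 23.5]] [0.5 0.  1.1]Traceback (most recent call last):
  File "<stdin>", line 16, in <module>
cv2.error: OpenCV(4.12.0) /io/opencv/modules/calib3d/src/ptsetreg.cpp:1108: error: (-215:Assertion failed) count >= 0 && to.checkVector(2) == count in function 'estimateAffinePartial2D'
```

```bash
cat >> h.py <<'E'
def rigid(loc,Q):
    A=loc-loc.mean(0);B=Q-Q.mean(0); y=np.arctan2((A[:,0]*B[:,1]-A[:,1]*B[:,0]).sum(),(A*B).sum()); R=np.array([[np.cos(y),-np.sin(y)],[np.sin(y),np.cos(y)]])
    o=Q.mean(0)-R@loc.mean(0); print("origin",o.round(4),"yaw",round(y,4),"resid mm",((loc@R.T+o-Q)*1e3).round(1).tolist()); return o,y
E
python3 - <<'E'
from h import *
loc=np.array([[62,37],[62,-37],[-62,0]])/1e3
P={1:[(376,141.5),(371.5,202.1),(268.9,170.7)],2:[(209+568/3,31+115/3),(394.4,155.6),(248.9,109.8)]}
for n in P:
    rigid(loc,plane(np.load(f"w{n}.npz"),P[n],.028,True)[:,:2])
toolmove([.535,.04,.14],1.59)
E
```

```text
origin [ 0.5437 -0.1586] yaw 0.0098 resid mm [[-0.7, -0.2], [0.2, -0.0], [0.5, 0.3]]
origin [ 0.544  -0.1596] yaw 0.0061 resid mm [[0.2, 0.3], [0.3, -0.3], [-0.5, 0.0]]
tcp [ 0.5442 -0.236   0.1334] yaw 1.597 shift [ 0.2762 -0.0019 -0.0065] turn 0.007
```

```bash
echo '{"deltas":[[0.06,0.044,0,0,0],[0.06,0.044,0,0,0],[0.06,0.044,0,0,0],[0.06,0.044,0,0,0],[0.06,0.044,0,0,0],[0.06,0.042,0,0,0],[0.06,0,0,0,0],[0.06,0,0,0,0]]}' > rows.txt && python3 -m inch rows.txt
python3 - <<'E'
from h import *
c=read_camera("wrist"); np.savez("w3.npz",**c)
b=cv2.resize(c["image"][10:200,200:440],None,fx=3,fy=3,interpolation=cv2.INTER_CUBIC)
cv2.imwrite("pics/c3.png",b[:,:,::-1])
E
```

```text
t: 3.75
tool_pos: [0.5372, 0.0272, 0.1348]
orientation: [2.184, 2.254, 0.003]
force: [-0.5, -0.2, -0.2]
opening: 0.0597
gripper_force: 0.0
```

View pics/c3.png

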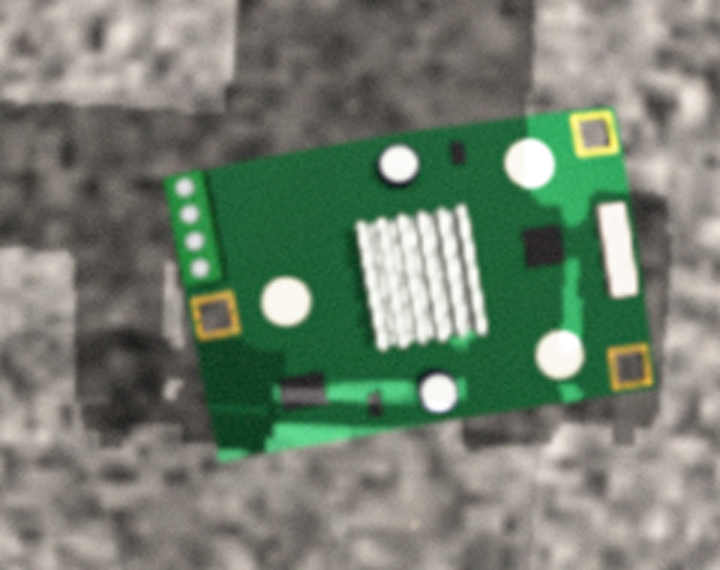

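The board is clear in this view. Hole A is at crop (595,133), B (630,366) and C (215,315). The discs are at (530,163), (560,354) and (286,301), the heat sink top at about (423,277), and the terminal at top left (-x, +y).

To row units: -0.09 rad / 1.5708 = -0.0573.

```bash
echo '{"deltas":[[0.06,0.035,0,0,-0.0573],[0.06,0.035,0,0,-0.0573],[0.06,0,0,0,0],[0.06,0,0,0,0]]}' > rows.txt && python3 -m inch rows.txt
cat >> h.py <<'E'
LB=np.array([[62,37],[62,-37],[-62,0],[40,30],[40,-30],[-40,0]])/1e3
def discs(c,guess,r=14):
    "refined centroids of the cream discs near guesses"
    im=c["image"].astype(int); m=(im.min(2)>165).astype(np.uint8); out=[]
    for u,v in guess:
        k=np.zeros_like(m); cv2.circle(k,(int(u),int(v)),r,1,-1); n,l,st,ce=cv2.connectedComponentsWithStats(m&k); i=1+np.argmax(st[1:,4]); out.append(ce[i]); print("disc",ce[i].round(1),st[i,4])
    return np.array(out)
def proj(c,X):
    v=np.atleast_2d(X)@c["R"].T+c["t"]; h=np.hypot(v[:,0],v[:,1]); th=np.arctan2(h,v[:,2]); return v[:,:2]/h[:,None]*th[:,None]*c["fx"]+[c["cx"],c["cy"]]
E
python3 - <<'E'
from h import *
c=np.load("w3.npz"); p=np.array([(595,133),(630,366),(215,315),(530,163),(560,354),(286,301)])/3+[200,10]
p[3:]=discs(c,p[3:])
Q=plane(c,p,.003,True); o,y=rigid(LB,Q[:,:2])
w=read_camera("wrist"); np.savez("w4.npz",**w); cv2.imwrite("pics/w4.png",w["image"][:,:,::-1])
g=proj(w,Q); print("pred",g.round(0).tolist()); d=discs(w,g[3:])
P,G=tri(c,p[3:],w,d); print("tri mm",(P*1e3).round(1).tolist(),(G*1e3).round(1))
rigid(LB[3:],plane(w,d,.003,True)[:,:2])
# heat sink top: centroid of bright region in both views
for n,k in(("3",c),("4",w)):
    im=k["image"].astype(int); g=proj(k,[*o,.029])[0]; m=((im.max(2)-im.min(2)<25)&(im.mean(2)>90)).astype(np.uint8); z=np.zeros_like(m); cv2.circle(z,tuple(int(i) for i in g),33,1,-1)
    m=cv2.morphologyEx(m&z,cv2.MORPH_CLOSE,np.ones((5,5))); N,l,st,ce=cv2.connectedComponentsWithStats(m); i=1+np.argmax(st[1:,4]); print("sink",ce[i],st[i],"pred",g, plane(k,ce[i],.029,True).round(4))
toolmove([*o,.10],y+np.pi/2)
E
```

```text
t: 4.2
tool_pos: [0.5316, 0.0947, 0.1332]
orientation: [1.978, 2.439, 0.0]
force: [-0.2, -0.3, -0.9]
opening: 0.0602
gripper_force: 0.0
disc [376.4  64. ] 208
disc [386.2 127.6] 190
disc [294.9 110. ] 192
origin [0.5526 0.1103] yaw 0.2059 resid mm [[-0.3, 0.0], [-0.2, 0.1], [0.1, 0.3], [-0.1, -0.1], [0.2, -0.2], [0.3, -0.0]]
pred [[411.0, 142.0], [405.0, 216.0], [279.0, 179.0], [388.0, 148.0], [384.0, 209.0], [302.0, 179.0]]
disc [387.6 148. ] 178
disc [384.1 209. ] 188
disc [301.8 179.1] 218
tri mm [[585.6, 148.0, 2.4], [597.4, 89.4, 3.7], [513.1, 102.1, 3.2]] [0.4 0.3 0.1]
origin [0.5522 0.1103] yaw 0.2065 resid mm [[-0.1, -0.1], [0.0, 0.1], [0.0, 0.1]]
sink [339.94938272 102.25617284] [ 319   78   44   49 1620] pred [340.77934443 102.13353481] [[0.5519 0.1102 0.029 ]]
sink [346.26937269 182.87392374] [ 329  160   36   47 1626] pred [347.13936402 186.37127957] [[0.5511 0.1132 0.029 ]]
tcp [0.5316 0.0942 0.1331] yaw 1.778 shift [0.0115 0.0238 0.0331] turn 0.001
```

```bash
echo '{"deltas":[[0.038,0.0115,0.0238,0.02,0],[0.038,0,0,0.02,0],[0.038,0,0,0.02,0],[0.038,0,0,0,0],[0.038,0,0,0,0]]}' > rows.txt && python3 -m inch rows.txt
python3 -c "
from h import *
toolmove([.5524,.1103,.022],.206+np.pi/2)"
```

```text
t: 4.75
tool_pos: [0.552, 0.1102, 0.0728]
orientation: [-1.98, -2.438, 0.001]
force: [-0.6, -0.0, -0.3]
opening: 0.0379
gripper_force: 0.0
tcp [0.552  0.1102 0.0728] yaw 1.778 shift [0.     0.0004 0.0508] turn 0.001
```

```bash
echo '{"deltas":[[0.038,0,0,0.017,0],[0.038,0,0,0.017,0],[0.038,0,0,0.0165,0],[0.038,0,0,0,0],[0.038,0,0,0,0],[0.02,0,0,0,0],[0.02,0,0,0,0],[0.02,0,0,0,0],[0.02,0,0,0,0],[0.02,0,0,0,0]]}' > rows.txt && python3 -m inch rows.txt 20
```

```text
t: 5.75
tool_pos: [0.5533, 0.1115, 0.0239]
orientation: [1.976, 2.44, 0.002]
force: [-0.5, -1.8, 7.3]
opening: 0.0297
gripper_force: 20.0
```

```bash
echo '{"deltas":[[0.02,0,0,-0.01,0],[0.02,0,0,-0.02,0],[0.02,0,0,-0.03,0],[0.02,0,0,-0.03,0],[0.02,0,0,-0.02,0],[0.02,0,0,0,0],[0.02,0,0,0,0]]}' > rows.txt && python3 -m inch rows.txt
python3 - <<'E'
from h import *
c=read_camera("wrist"); np.savez("w5.npz",**c); cv2.imwrite("pics/w5.png",c["image"][:,:,::-1]); toolmove([.544,-.159,.13],np.pi/2+.008)
E
```

```text
t: 6.45
tool_pos: [0.5522, 0.1116, 0.1323]
orientation: [1.977, 2.441, 0.001]
force: [-0.8, -0.1, -1.0]
opening: 0.0298
gripper_force: 20.0
tcp [0.5513 0.1115 0.1311] yaw 1.78 shift [-0.2631 -0.0633  0.0012] turn 0.201
```

View pics/w5.png

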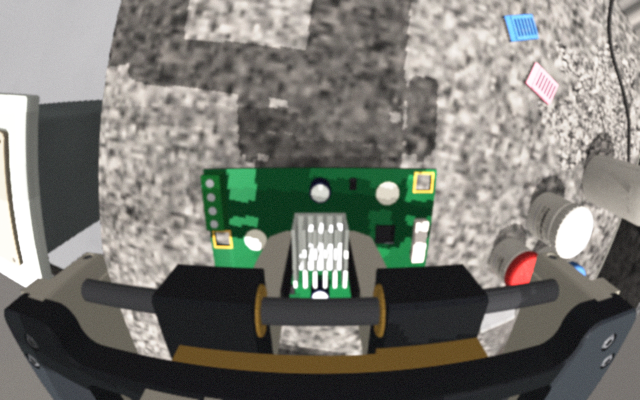

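The board is held level. Disc A is at (387,192), disc C at (255,240), hole A at (424,182) and hole C at (222,239).

```bash
cat >> h.py <<'E'
def held(c,p,idx,ztop):
    s=sensors.read_state(); m=Ro.from_rotvec(s["orientation"]).as_matrix(); ty=np.arctan2(m[1,0],m[0,0])
    o,y=rigid(LB[idx],plane(c,p,ztop,True)[:,:2]); r=m.T@(np.array([*o,s["tool_pos"][2]])-s["tool_pos"])
    print("board in tool",r.round(4),"yaw err vs tool",round(y+np.pi/2-ty,4)); return o,y
E
python3 - <<'E'
from h import *
c=np.load("w5.npz"); d=discs(c,[(387,192),(255,240)])
p=np.r_[[(424,182.5),(222.5,239.5)],d]
for dz in(-.005,0,.005): held(c,p,[0,2,3,5],.1311-.0209+dz)
E
```

```text
disc [387.3 191.7] 353
disc [253.4 242.2] 240
origin [0.5529 0.1082] yaw 0.2161 resid mm [[-3.1, -1.1], [1.9, 0.6], [-1.4, -2.0], [2.5, 2.4]]
board in tool [-0.0035  0.0008 -0.    ] yaw err vs tool 0.007
origin [0.5525 0.11  ] yaw 0.2161 resid mm [[-1.4, -0.1], [0.3, -0.2], [-0.4, -1.3], [1.5, 1.6]]
board in tool [-0.0016  0.0008 -0.    ] yaw err vs tool 0.007
origin [0.5521 0.1119] yaw 0.2161 resid mm [[0.2, 0.8], [-1.3, -1.1], [0.7, -0.7], [0.4, 0.9]]
board in tool [ 0.0002  0.0008 -0.    ] yaw err vs tool 0.007
```

To row units: 0.1 rad / 1.5708 = 0.0637.

```bash
echo '{"deltas":[[0.02,-0.03,-0.0073,0,0],[0.02,-0.04,-0.0097,0,0],[0.02,-0.04,-0.0097,0,0],[0.02,-0.04,-0.0097,0,0],[0.02,-0.04,-0.0097,0,0],[0.02,-0.04,-0.0097,0,0],[0.02,-0.03,-0.0075,0,0],[0.02,0,0,0,0.0637],[0.02,0,0,0,0.0637],[0.02,0,0,0,0],[0.02,0,0,0,0]]}' > rows.txt && python3 -m inch rows.txt
python3 - <<'E'
from h import *
c=read_camera("wrist"); np.savez("w6.npz",**c); cv2.imwrite("pics/w6.png",c["image"][:,:,::-1])
s=sensors.read_state(); d=discs(c,[(387,192)]); held(c,np.r_[[(424,182.5),(222.5,239.5)],d],[0,2,3],s["tool_pos"][2]-.0209)
toolmove([.5436,-.1577,.085],np.pi/2+.008)
E
```

```text
t: 7.6
tool_pos: [0.5431, -0.1555, 0.1306]
orientation: [-2.206, -2.233, 0.002]
force: [0.0, 0.4, -1.5]
opening: 0.0296
gripper_force: 20.0
disc [389.  189.2] 255
origin [ 0.5439 -0.1556] yaw 0.0205 resid mm [[-0.1, 1.3], [0.5, 0.4], [-0.4, -1.7]]
board in tool [-0.0001  0.0005 -0.    ] yaw err vs tool 0.0084
tcp [ 0.5434 -0.1555  0.131 ] yaw 1.583 shift [-0.0022  0.0002  0.046 ] turn 0.004
```

View pics/w6.png

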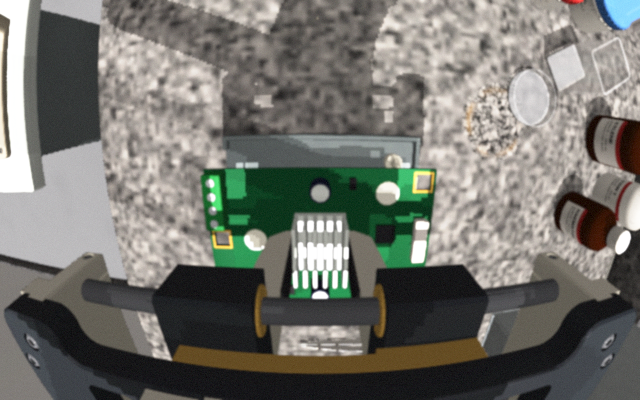

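The board hovers over the tray, which is partly visible behind it, with hole A at (424,182) and hole C at (222,240). I'll lower it to just above the post tips and compare.

To row units: 0.01 rad / 1.5708 = 0.0064.

```bash
echo '{"deltas":[[0.02,-0.002,0,0.02,0.0064],[0.02,0,0,0.02,0],[0.02,0,0,0.02,0],[0.02,0,0,0,0],[0.02,0,0,0,0],[0.02,0,0,0,0]]}' > rows.txt && python3 -m inch rows.txt
python3 - <<'E'
from h import *
c=read_camera("wrist"); np.savez("w7.npz",**c)
im=c["image"]; f=lambda a:cv2.resize(a,(380,380),interpolation=cv2.INTER_CUBIC)
cv2.imwrite("pics/c7.png",np.hstack([f(im[160:205,402:447]),f(im[217:262,200:245])])[:,:,::-1]); toolmove([.5436,-.158,.060],np.pi/2)
s=sensors.read_state(); d=discs(c,[(387,191)]); held(c,np.r_[[(424,182.5),(222.5,239.5)],d],[0,2,3],s["tool_pos"][2]-.0209)
print("posts tip proj",proj(c,np.c_[LB[:3]@[[1,.008],[-.008,1]]+[.544,-.159],[.0425]*3]).round(1).tolist())
E
```

```text
t: 8.25
tool_pos: [0.5449, -0.1581, 0.0735]
orientation: [2.22, 2.22, 0.001]
force: [0.2, -0.6, -1.3]
opening: 0.0297
gripper_force: 20.0
tcp [ 0.5451 -0.1582  0.0737] yaw 1.57 shift [ 0.0002 -0.0015  0.0137] turn -0.0
disc [389.6 189.5] 263
origin [ 0.5459 -0.1583] yaw 0.0064 resid mm [[0.0, 1.1], [0.6, 0.4], [-0.7, -1.6]]
board in tool [-0.      0.0009  0.    ] yaw err vs tool 0.0067
posts tip proj [[416.0, 177.6], [405.7, 279.1], [225.0, 233.6]]
```

View pics/c7.png

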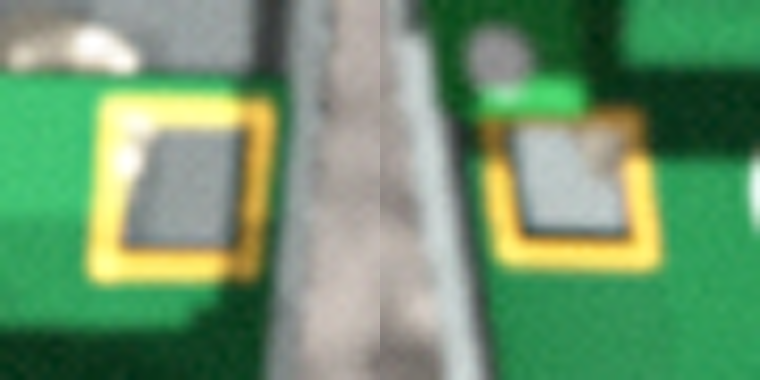

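```bash
python3 - <<'E'
from h import *
c=np.load("w7.npz")
h=plane(c,[(424.3,182.3),(223.1,239.3)],.0528,True); t=plane(c,[(417,177.8),(226.3,235.2)],.0425,True)
print("holes",h.round(4).tolist(),"tips",t.round(4).tolist(),"need",((t-h)*1e3).round(1).tolist())
E
```

```text
holes [[0.6078, -0.1219, 0.0528], [0.4838, -0.1589, 0.0528]] tips [[0.6064, -0.1216, 0.0425], [0.4828, -0.1607, 0.0425]] need [[-1.5, 0.3, -10.3], [-1.0, -1.7, -10.3]]
```

To row units: -0.007 rad / 1.5708 = -0.0045.

```bash
echo '{"deltas":[[0.02,-0.0005,-0.0015,0,-0.0045],[0.02,0,0,0,0],[0.02,0,0,0.005,0],[0.02,0,0,0.005,0],[0.02,0,0,0,0],[0.02,0,0,0,0]]}' > rows.txt && python3 -m inch rows.txt
python3 -c "
from h import *
toolmove([.5436,-.158,.060],np.pi/2)"
```

```text
t: 8.9
tool_pos: [0.5423, -0.1585, 0.0617]
orientation: [-2.214, -2.228, 0.001]
force: [-0.5, -0.1, -0.9]
opening: 0.0299
gripper_force: 20.0
tcp [ 0.5423 -0.1585  0.0617] yaw 1.577 shift [0.0005 0.0013 0.0017] turn 0.006
```

```bash
echo '{"deltas":[[0.02,0,0,0.0015,0],[0.02,0,0,0.0015,0],[0.02,0,0,0,0]]}' > rows.txt && python3 -m inch rows.txt; echo '{"deltas":[[0.02,0,0,0.001,0],[0.02,0,0,0,0]]}' > rows.txt && python3 -m inch rows.txt
python3 -c "
from h import *
print(sensors.read_state()['force'],sensors.read_state()['wrist_torque'])"
```

```text
t: 9.2
tool_pos: [0.5428, -0.1588, 0.0594]
orientation: [2.214, 2.228, -0.0]
force: [0.3, -0.9, 2.0]
opening: 0.0301
gripper_force: 20.0
t: 9.4
tool_pos: [0.5429, -0.1588, 0.0586]
orientation: [2.214, 2.227, 0.0]
force: [-0.9, -2.5, 3.5]
opening: 0.0301
gripper_force: 20.0
[-0.93499432 -2.51780422  3.47766331] [-0.59562671 -0.03267066 -0.05756374]
```

Contact came at board underside ≈ 36 mm, which is barb height. I'll release, back off and look.

```bash
echo '{"deltas":[[0.038,0,0,0,0],[0.038,0,0,0,0],[0.038,0,0,-0.005,0],[0.038,0,0,-0.02,0],[0.038,0,0,-0.025,0],[0.038,-0.025,0,-0.025,0],[0.038,-0.045,0,0,0],[0.038,0,0,0,0],[0.038,0,0,0,0]]}' > rows.txt && python3 -m inch rows.txt
python3 - <<'E'
from h import *
c=read_camera("wrist"); np.savez("w8.npz",**c); s=sensors.read_state(); print(s["force"])
p=proj(c,[.544,-.159,.037])[0].astype(int); y0=max(p[1]-90,0); print(p,"origin",p[0]-120,y0)
b=cv2.resize(c["image"][y0:y0+185,p[0]-120:p[0]+120],None,fx=3,fy=3,interpolation=cv2.INTER_CUBIC); cv2.imwrite("pics/c8.png",b[:,:,::-1])
E
```

```text
t: 10.3
tool_pos: [0.5427, -0.2289, 0.1331]
orientation: [-2.216, -2.226, -0.0]
force: [1.1, 1.0, -0.3]
opening: 0.038
gripper_force: 0.0
[ 0.44760891 -0.32863645 -0.94325803]
[321 117] origin 201 27
```

View pics/c8.png

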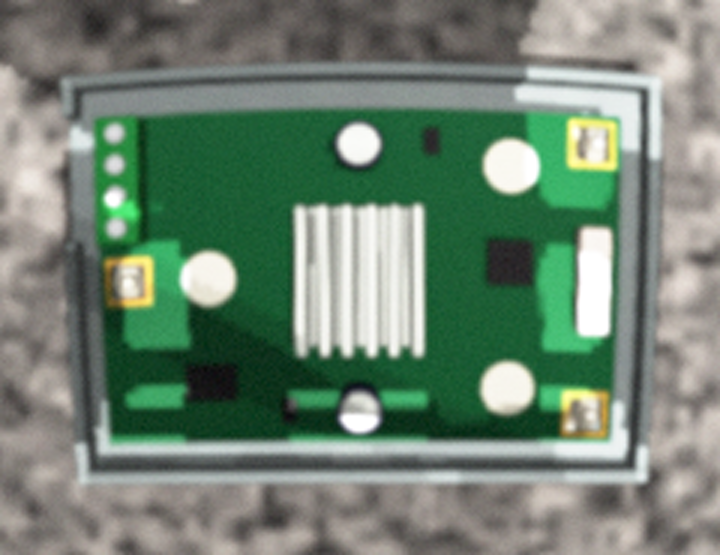

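All three posts show inside their holes: A (592,143), B (584,413), C (128,281). The terminal sits at the notch. Now I'll compute the press points.

To row units: 0.15 rad / 1.5708 = 0.0955.

```bash
python3 - <<'E'
from h import *
c=np.load("w8.npz"); g=np.array([(510,165),(507,388),(208,278)])/3+[201,27]; d=discs(c,g); Q=plane(c,d,.039,True); print(Q.round(4).tolist()); rigid(LB[3:],Q[:,:2])
toolmove([*Q[0][:2],.07],0)
E
echo '{"deltas":[[0.0,0,0,0,0.0955],[0.0,0,0,0,0.0955],[0.0,0,0,0,0.0955],[0.0,0,0,0,0.0955],[0.0,0,0,0,0.0955],[0.0,0,0,0,0.0955],[0.0,0,0,0,0.0955],[0.0,0,0,0,0.0955],[0.0,0,0,0,0.0955],[0.0,0,0,0,0.0955],[0.0,0,0,0,0.0446],[0,0,0,0,0],[0,0,0,0,0]]}' > rows.txt && python3 -m inch rows.txt 20
python3 -c "
from h import *
toolmove([.584,-.129,.07],0.0)"
```

```text
disc [371.1  81.9] 259
disc [369.7 155.6] 221
disc [269.8 119.2] 245
[[0.583, -0.1295, 0.039], [0.5832, -0.189, 0.039], [0.5029, -0.1596, 0.039]]
origin [ 0.5431 -0.1594] yaw 0.0046 resid mm [[-0.1, 0.2], [-0.0, -0.2], [0.1, 0.0]]
tcp [ 0.5425 -0.228   0.1327] yaw 1.576 shift [0.0983 0.041  0.0627] turn 1.576
t: 11.65
tool_pos: [0.5429, -0.2273, 0.1327]
orientation: [-3.141, -0.016, 0.001]
force: [-0.8, -0.2, 0.0]
opening: 0.0004
gripper_force: 0.0
tcp [ 0.5429 -0.2273  0.1327] yaw 0.01 shift [ 0.0422 -0.0978  0.0628] turn 0.01
```

To row units: 0.01 rad / 1.5708 = 0.0064.

```bash
echo '{"deltas":[[0,0.0205,-0.049,0,0.0064],[0,0.0205,-0.049,0,0],[0,0,0,0.025,0],[0,0,0,0.025,0],[0,0,0,0.02,0],[0,0,0,0,0],[0,0,0,0,0]]}' > rows.txt && python3 -m inch rows.txt; echo '{"deltas":[[0,0,0,0.002,0],[0,0,0,0.002,0],[0,0,0,0.001,0],[0,0,0,0.001,0],[0,0,0,0,0]]}' > rows.txt && python3 -m inch rows.txt
```

```text
t: 12.35
tool_pos: [0.5811, -0.1358, 0.0631]
orientation: [-3.141, 0.003, 0.002]
force: [-0.3, 0.4, -0.0]
opening: 0.0003
gripper_force: 0.0
t: 12.85
tool_pos: [0.5814, -0.1362, 0.0572]
orientation: [3.142, -0.005, 0.0]
force: [0.4, 0.1, 0.2]
opening: 0.0005
gripper_force: 0.0
```

```bash
echo '{"deltas":[[0,0.0016,-0.0067,0,0],[0,0,0,0,0],[0,0,0,0.002,0],[0,0,0,0.002,0],[0,0,0,0.001,0],[0,0,0,0,0]]}' > rows.txt && python3 -m inch rows.txt; echo '{"deltas":[[0,0,0,0.001,0],[0,0,0,0.001,0],[0,0,0,0,0]]}' > rows.txt && python3 -m inch rows.txt;  echo '{"deltas":[[0,0,0,0.001,0],[0,0,0,0.001,0],[0,0,0,0,0]]}' > rows.txt && python3 -m inch rows.txt
```

```text
t: 13.45
tool_pos: [0.583, -0.1294, 0.0521]
orientation: [-3.141, 0.005, 0.0]
force: [-0.6, 0.9, 1.1]
opening: 0.0005
gripper_force: 0.6
t: 13.75
tool_pos: [0.5831, -0.1295, 0.0504]
orientation: [-3.142, 0.005, -0.0]
force: [-1.5, 1.6, 4.5]
opening: 0.0003
gripper_force: 2.3
t: 14.05
tool_pos: [0.5833, -0.1295, 0.0487]
orientation: [3.141, -0.005, 0.001]
force: [-2.2, 1.0, 8.4]
opening: 0.0006
gripper_force: 3.8
```

```bash
echo '{"deltas":[[0,0,0,0.001,0],[0,0,0,0,0]]}' > rows.txt && python3 -m inch rows.txt|sed -n '2p;4p';  echo '{"deltas":[[0,0,0,0.001,0],[0,0,0,0,0]]}' > rows.txt && python3 -m inch rows.txt|sed -n '2p;4p'
```

```text
tool_pos: [0.5834, -0.1295, 0.048]
force: [-2.0, 2.3, 8.0]
tool_pos: [0.5835, -0.1295, 0.0472]
force: [-2.8, 2.6, 10.5]
```

```bash
echo '{"deltas":[[0,0,0,0.001,0],[0,0,0,0,0]]}' > rows.txt && python3 -m inch rows.txt|sed -n '2p;4p';  echo '{"deltas":[[0,0,0,0.0007,0],[0,0,0,0,0]]}' > rows.txt && python3 -m inch rows.txt|sed -n '2p;4p'
```

```text
tool_pos: [0.5835, -0.1295, 0.0463]
force: [-4.1, 2.9, 11.2]
tool_pos: [0.5836, -0.1296, 0.0458]
force: [-5.5, 2.3, 12.3]
```

```bash
for i in 1; do echo '{"deltas":[[0,0,0,0.001,0],[0,0,0,0,0]]}' > rows.txt && python3 -m inch rows.txt|sed -n '2p;4p'; echo '{"deltas":[[0,0,0,0.001,0],[0,0,0,0,0]]}' > rows.txt && python3 -m inch rows.txt|sed -n '2p;4p'; done
```

```text
tool_pos: [0.5838, -0.1296, 0.045]
force: [-4.9, 2.6, 14.1]
tool_pos: [0.5839, -0.1296, 0.0443]
force: [-3.8, 2.4, 14.8]
```

```bash
echo '{"deltas":[[0,0,0,0.001,0],[0,0,0,0,0]]}' > rows.txt && python3 -m inch rows.txt|sed -n '2p;4p'
```

```text
tool_pos: [0.5842, -0.1298, 0.043]
force: [-1.0, 1.4, 10.6]
```

The force dropped from 14.8 to 10.6 N, so A clicked. I'll press on a little to confirm it lands.

```bash
echo '{"deltas":[[0,0,0,0.001,0],[0,0,0,0,0]]}' > rows.txt && python3 -m inch rows.txt|sed -n '2p;4p'; echo '{"deltas":[[0,0,0,0.001,0],[0,0,0,0,0]]}' > rows.txt && python3 -m inch rows.txt|sed -n '2p;4p'
```

```text
tool_pos: [0.5843, -0.1298, 0.0421]
force: [-2.1, 1.8, 12.6]
tool_pos: [0.5843, -0.1298, 0.0413]
force: [-2.4, 1.0, 13.3]
```

```bash
echo '{"deltas":[[0,0,0,0.001,0],[0,0,0,0,0]]}' > rows.txt && python3 -m inch rows.txt|sed -n '2p;4p'
```

```text
tool_pos: [0.5844, -0.1298, 0.0406]
force: [-3.3, 2.4, 14.5]
```

```bash
echo '{"deltas":[[0,0,0,-0.01,0],[0,0,0,-0.015,0],[0,0,0.02,0,0],[0,0,0.02,0,0],[0,0,0.0192,0,0],[0,0,0,0,0],[0,0,0,0,0]]}' > rows.txt && python3 -m inch rows.txt; python3 -c "
from h import *
toolmove([.5832,-.189,.052],0.0)"
```

```text
t: 16.75
tool_pos: [0.5826, -0.189, 0.0633]
orientation: [-3.141, 0.007, 0.001]
force: [-0.7, 0.6, 0.3]
opening: 0.0002
gripper_force: 0.0
tcp [ 0.5826 -0.189   0.0633] yaw -0.005 shift [ 0.0006 -0.      0.0113] turn -0.005
```

```bash
echo '{"deltas":[[0,0,0,0.005,0],[0,0,0,0.004,0],[0,0,0,0.002,0],[0,0,0,0,0],[0,0,0,0,0]]}' > rows.txt && python3 -m inch rows.txt|sed -n '2p;4p'; echo '{"deltas":[[0,0,0,0.001,0],[0,0,0,0.001,0],[0,0,0,0,0]]}' > rows.txt && python3 -m inch rows.txt|sed -n '2p;4p'; echo '{"deltas":[[0,0,0,0.001,0],[0,0,0,0.001,0],[0,0,0,0,0]]}' > rows.txt && python3 -m inch rows.txt|sed -n '2p;4p'
```

```text
tool_pos: [0.5828, -0.1882, 0.0524]
force: [-0.5, 1.2, 0.9]
tool_pos: [0.5829, -0.1885, 0.0506]
force: [-1.1, 1.6, 4.1]
tool_pos: [0.5831, -0.1887, 0.0489]
force: [-2.1, 2.8, 6.8]
```

```bash
echo '{"deltas":[[0,0,0,0.001,0],[0,0,0,0.001,0],[0,0,0,0,0]]}' > rows.txt && python3 -m inch rows.txt|sed -n '2p;4p'; echo '{"deltas":[[0,0,0,0.001,0],[0,0,0,0,0]]}' > rows.txt && python3 -m inch rows.txt|sed -n '2p;4p'
```

```text
tool_pos: [0.5833, -0.1888, 0.0473]
force: [-3.9, 2.7, 9.1]
tool_pos: [0.5834, -0.1889, 0.0466]
force: [-3.3, 2.7, 10.1]
```

```bash
echo '{"deltas":[[0,0,0,0.001,0],[0,0,0,0,0]]}' > rows.txt && python3 -m inch rows.txt|sed -n '2p;4p'; echo '{"deltas":[[0,0,0,0.001,0],[0,0,0,0,0]]}' > rows.txt && python3 -m inch rows.txt|sed -n '2p;4p'; echo '{"deltas":[[0,0,0,0.001,0],[0,0,0,0,0]]}' > rows.txt && python3 -m inch rows.txt|sed -n '2p;4p'
```

```text
tool_pos: [0.5835, -0.1889, 0.0458]
force: [-4.4, 3.3, 11.8]
tool_pos: [0.5837, -0.1891, 0.0445]
force: [-1.0, 1.1, 6.0]
tool_pos: [0.5837, -0.1891, 0.0435]
force: [-1.2, 1.3, 7.3]
```

```bash
echo '{"deltas":[[0,0,0,0.001,0],[0,0,0,0,0]]}' > rows.txt && python3 -m inch rows.txt|sed -n '2p;4p'; echo '{"deltas":[[0,0,0,0.001,0],[0,0,0,0,0]]}' > rows.txt && python3 -m inch rows.txt|sed -n '2p;4p'
```

```text
tool_pos: [0.5838, -0.1891, 0.0428]
force: [-1.7, 2.3, 10.3]
tool_pos: [0.5838, -0.1892, 0.0419]
force: [-2.9, 1.5, 11.3]
```

B clicked (11.8 → 6.0 N) and landed. Now C, passing over the heat sink.

```bash
echo '{"deltas":[[0,0,0,-0.01,0],[0,0,0,-0.025,0],[0,0,0,-0.025,0],[0,0,0,0,0],[0,-0.027,-0.0099,0,0],[0,-0.027,-0.0099,0,0],[0,-0.027,-0.0099,0,0],[0,0,0,0,0],[0,0,0,0,0]]}' > rows.txt && python3 -m inch rows.txt; python3 -c "
from h import *
toolmove([.5029,-.1596,.053],0.0)"
```

```text
t: 20.25
tool_pos: [0.5016, -0.1587, 0.1]
orientation: [3.141, -0.005, -0.0]
force: [0.7, -0.0, 1.1]
opening: 0.001
gripper_force: 0.0
tcp [ 0.5016 -0.1587  0.1   ] yaw -0.003 shift [0.0013 0.0009 0.047 ] turn -0.003
```

```bash
echo '{"deltas":[[0,0.0013,0.0009,0.02,0],[0,0,0,0.02,0],[0,0,0,0.004,0],[0,0,0,0,0],[0,0,0,0.002,0],[0,0,0,0.001,0],[0,0,0,0,0]]}' > rows.txt && python3 -m inch rows.txt|sed -n '2p;4p'; echo '{"deltas":[[0,0,0,0.001,0],[0,0,0,0.001,0],[0,0,0,0,0]]}' > rows.txt && python3 -m inch rows.txt|sed -n '2p;4p'; echo '{"deltas":[[0,0,0,0.001,0],[0,0,0,0.001,0],[0,0,0,0,0]]}' > rows.txt && python3 -m inch rows.txt|sed -n '2p;4p'
```

```text
tool_pos: [0.5038, -0.1598, 0.0541]
force: [0.3, 0.5, -0.1]
tool_pos: [0.5032, -0.1596, 0.0514]
force: [0.2, 0.5, -0.5]
tool_pos: [0.5033, -0.1596, 0.0496]
force: [-1.2, 0.2, 3.2]
```

```bash
echo '{"deltas":[[0,0,0,0.001,0],[0,0,0,0.001,0],[0,0,0,0,0]]}' > rows.txt && python3 -m inch rows.txt|sed -n '2p;4p'; echo '{"deltas":[[0,0,0,0.001,0],[0,0,0,0,0]]}' > rows.txt && python3 -m inch rows.txt|sed -n '2p;4p'
```

```text
tool_pos: [0.5036, -0.1598, 0.0479]
force: [-2.3, -0.4, 6.4]
tool_pos: [0.5037, -0.1598, 0.0471]
force: [-2.6, 1.2, 7.4]
```

```bash
echo '{"deltas":[[0,0,0,0.001,0],[0,0,0,0.001,0],[0,0,0,0,0]]}' > rows.txt && python3 -m inch rows.txt|sed -n '2p;4p'; echo '{"deltas":[[0,0,0,0.001,0],[0,0,0,0,0]]}' > rows.txt && python3 -m inch rows.txt|sed -n '2p;4p'; echo '{"deltas":[[0,0,0,0.001,0],[0,0,0,0,0]]}' > rows.txt && python3 -m inch rows.txt|sed -n '2p;4p'
```

```text
tool_pos: [0.504, -0.1599, 0.0455]
force: [-2.3, 0.9, 9.8]
tool_pos: [0.5042, -0.1599, 0.0447]
force: [-3.5, 2.1, 10.5]
tool_pos: [0.5044, -0.16, 0.0439]
force: [-3.9, 1.9, 13.0]
```

```bash
echo '{"deltas":[[0,0,0,0.001,0],[0,0,0,0,0]]}' > rows.txt && python3 -m inch rows.txt|sed -n '2p;4p'; echo '{"deltas":[[0,0,0,0.0007,0],[0,0,0,0,0]]}' > rows.txt && python3 -m inch rows.txt|sed -n '2p;4p'
```

```text
tool_pos: [0.5044, -0.16, 0.0425]
force: [-0.6, -0.2, 6.4]
tool_pos: [0.5044, -0.16, 0.0418]
force: [0.2, 0.3, 7.9]
```

C clicked (13.0 → 6.4 N). I'll land it, then retreat and look.

```bash
echo '{"deltas":[[0,0,0,0.001,0],[0,0,0,0.001,0],[0,0,0,0,0]]}' > rows.txt && python3 -m inch rows.txt|sed -n '2p;4p'; echo '{"deltas":[[0,0,0,-0.01,0],[0,0,0,-0.025,0],[0,0,0,-0.03,0],[0,-0.03,0,-0.02,0],[0,-0.03,0,-0.02,0],[0,0,0,0,0],[0,0,0,0,0]]}' > rows.txt && python3 -m inch rows.txt
python3 - <<'E'
from h import *
c=read_camera("wrist"); np.savez("w9.npz",**c); p=proj(c,[.544,-.159,.031])[0].astype(int); y0=max(p[1]-90,0);x0=p[0]-120; print(p,"origin",x0,y0)
cv2.imwrite("pics/c9.png",cv2.resize(c["image"][y0:y0+180,x0:x0+240],None,fx=3,fy=3,interpolation=cv2.INTER_CUBIC)[:,:,::-1])
q=discs(c,proj(c,np.c_[LB[3:]+[.5445,-.1595],[.031]*3])); np.save("d9.npy",q); rigid(LB[3:],plane(c,q,.031,True)[:,:2])
E
```

```text
tool_pos: [0.5045, -0.16, 0.0402]
force: [-2.1, 0.6, 11.0]
t: 24.15
tool_pos: [0.4436, -0.1597, 0.1443]
orientation: [3.141, -0.006, 0.003]
force: [-0.0, 1.0, -0.6]
opening: 0.0007
gripper_force: 0.0
[317  82] origin 197 0
disc [283.4  36.5] 242
disc [354.3  35.9] 243
disc [319.7 127.4] 252
origin [ 0.5454 -0.1602] yaw 0.0032 resid mm [[0.0, 0.0], [0.0, -0.0], [-0.0, -0.0]]
```

View pics/c9.png

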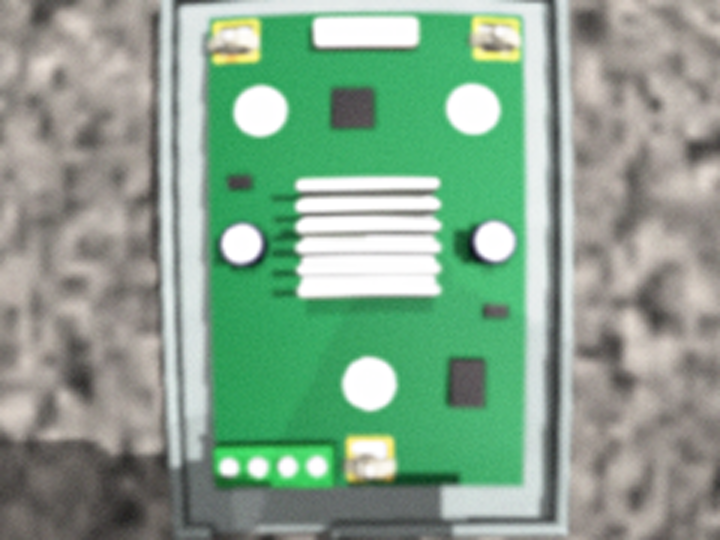

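The barbs now stand proud above the rings at A (235,40), B (495,38) and C (370,465), so they are through. I'll check the disc heights with a second view.

```bash
echo '{"deltas":[[0,0,0.04,-0.02,0],[0,0,0.04,-0.02,0],[0,0,0,0,0],[0,0,0,0,0],[0,0,0,0,0]]}' > rows.txt && python3 -m inch rows.txt|sed -n 2p
python3 - <<'E'
from h import *
c=np.load("w9.npz"); q=np.load("d9.npy"); w=read_camera("wrist"); Q=plane(c,q,.031,True); d=discs(w,proj(w,Q)); P,G=tri(c,q,w,d); print((P*1e3).round(1).tolist(),(G*1e3).round(1)); print(sensors.read_state()["force"])
E
```

```text
tool_pos: [0.4427, -0.2383, 0.1819]
disc [210.7  48.8] 164
disc [269.2  43.5] 182
disc [241.  124.9] 179
[[585.3, -130.1, 31.1], [585.6, -190.1, 30.8], [505.5, -160.3, 30.8]] [0.1 0.2 0.1]
[ 0.21451175 -0.26758709  0.51823226]
```

All three discs are at 31 mm, the expected seated height (28 + 3 mm, minus about 0.5 mm of sag under the board's weight). Handing in.

```bash
python3 -c "
from plant import robot
print(robot.close_job())"
```

```text
the job is handed in; nothing more can be done
None
```

The board is seated on all three standoffs: each one clicked, the peak press was about 15 N, and the press discs measured level at 31 mm. The arm is clear and the job is handed in, but no verdict was returned.

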